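# Stack the spacer and top disc on the clutch drum in the assembly nest

## Task

The dark drum body already lies in the round aluminium assembly nest. Set the orange-tan-flanged spacer with the steel neck on it, neck up, let it settle, and then set the bright disc with the black hub on top of the spacer, hub up, so that both lie flat and centred in the nest. Set them down rather than drop them; the taller blue-flanged spacer and the dark disc with a red hub belong to another job.

Things in the scene. Friction and masses are not known exactly. Their poses are not given: they have to be found in the camera images.
- nest: Assembly nest: a round open-topped aluminium cup bolted to the bench with four dark steel feet on the diagonals (12 mm high, reaching 99 mm from the axis). Outer diameter 144 mm, 82 mm high, wall 10 mm, bore 124 mm, floor 10 mm thick. Origin: centre of its underside, z up along the bore.
- drum: Drum body, a flat dark steel disc with a paler steel face and dark centre spot on top, diameter 100 mm, 24 mm thick, about 0.8 kg, loose, lying flat in the nest on its floor from the start, up to about 6 mm off the nest's axis; its flat top lies 34 mm above the bench. Origin: centre of its underside; z is its axis, up.
- spacer: Spacer: orange-tan flange of diameter 96 mm, 8 mm thick, with a round bright steel neck on top of diameter 44 mm, 34 mm tall (42 mm overall), about 0.35 kg; stands neck up on the bench. Origin: centre of its underside; z up along its axis. Grip it by the neck. Seated on the drum body its underside is 34 mm and its flat neck top 76 mm above the bench, below the nest's rim.
- disc: Top disc: bright aluminium disc of diameter 96 mm, 10 mm thick, with a round black hub on top of diameter 36 mm, 30 mm tall (40 mm overall), about 0.4 kg; stands hub up on the bench. Origin: centre of its underside; z up along its axis. Grip it by the hub. Seated on the spacer's neck its underside is 76 mm above the bench, 6 mm below the rim.
Not all that is in view belongs to the job. Leave any green or purple look-alike of the disc alone.

How it is judged:
On the way:
1. the spacer lies flat and centred on the drum body in the nest, let go, before the disc goes on (z of spacer in the frame of nest between 0.029 and 0.039 m and horizontal distance between spacer and nest below 0.013 m and angle between spacer's own z axis and vertical below 0.17 rad and linear speed of spacer below 0.03 m/s and contact force between the fingers and spacer below 0.2 N and horizontal distance between disc and nest above 0.06 m), for 0.2 s.
At the end, for the whole second after the job is handed in: The drum body lies on the nest's floor, the spacer on the drum body and the disc on the spacer's neck: each within 5 mm of its seated height, within 13 mm of the nest's axis, upright within 10 degrees and at rest (z of drum in the frame of nest between 0.005 and 0.015 m and horizontal distance between each of drum, spacer, disc and nest below 0.013 m and angle between each of drum, spacer, disc's own z axis and vertical below 0.17 rad and linear speed of each of drum, spacer, disc below 0.03 m/s and z of spacer in the frame of nest between 0.029 and 0.039 m and z of disc in the frame of nest between 0.071 and 0.081 m); the robot touches nothing.
It fails at once if the spacer is dropped (falls freely faster than 0.65 m/s, about 20 mm) (linear speed of spacer above 0.65 m/s and contact force between the fingers and spacer below 0.1 N).
It fails at once if the disc is dropped (falls freely faster than 0.65 m/s, about 20 mm) (linear speed of disc above 0.65 m/s and contact force between the fingers and disc below 0.1 N).
It also fails if it takes over 54 s, if anything falls off the work surface, if the arm or the gripper's body presses on something with over 40 N, if the wrist force passes 120 N, or if a joint passes its speed limit or range.

## Robot

A 7-joint arm with a two-finger parallel gripper is mounted at the origin on the work surface. World frame = base frame: x ahead of the robot, y to its left, z up, the work surface at z = 0. Lengths are in m, angles in rad, forces in N, time in s.
With the tool pointing down it reaches from about 0.35 to 0.9 m from the base axis. Payload 8.1 kg.
Tool frame: the origin (TCP) lies at the very end of the fingers, on their centre line; the grasp point (between the pads) lies 19 mm behind it; z points along the fingers, y is the line along which they close (so a half turn about z gives the same grasp; the last joint's range is limited). The gripper opens to 92 mm and grips with 3 to 60 N. Pads are 19 mm wide; open, the fingers measure 130 mm over their backs; the gripper's body (75 mm by 190 mm) begins 47 mm behind the grasp point.
Start: joints at [-1.382, 0.434, 0.025, 1.573, -0.012, 1.134, -0.075], TCP at [0.18, 0.599, 0.227] pointing down, gripper open.
Joint ranges: [-2.62, 2.62], [-0.44, 2.09], [-1.27, 1.32], [0.08, 2.57], [-1.32, 4.46], [0.12, 2], [-2.74, 2.74]. Speed limits (rad/s): [2.22, 2.22, 3.01, 3.01, 3.14, 3.14, 3.14].

## Interface

Orientations are given as a rotation vector (axis times angle).
In Python, from cell import arm gives the robot as it stands.
- The arm moves only by the tool drive_tool, never from a script. Its argument "targets" is a list of rows, each a list of 7 numbers: the turn, a rotation vector about the world's x, y, z in units of 5 degrees (1.0 is 5 degrees), then the shift along the world's x, y, z in units of 40 mm (1.0 is 40 mm), then the opening, from 0 (shut) to 1 (fully open). In form: [[wx, wy, wz, dx, dy, dz, fingers], ...]. A call has 1 to 5 rows; each row is the pose to reach, as a shift and turn from the pose commanded when the call began; what a row does not reach only later rows make up. A row lasts 1/10 s, in which the tool goes at most 50 mm and 8.59 degrees, less where a joint would pass 70% of its speed; a pose out of reach is approached as far as the arm can. A call with a gripper value outside its range is refused whole. The fingers move at their own pace and stop on an object; "force" is the grip in N (left out, the last holds). Time passes only in rows, so rows that repeat a pose let the fingers close. It gives the time, the measured TCP pose, the force, the opening and the grip force at its end, in the units of the state.
- arm.observe(): the state, without advancing time (a new reading comes with each control period).
- arm.get_image(name): name is "side" or "top"; returns a dict with "pixels" (480x640x3 uint8, red, green, blue), "intrinsics" (3x3 intrinsics, pixels), "rvec" (rotation vector, rad) and "tvec" (3), from world to camera coordinates, as OpenCV has them. Camera axes: x right, y down, z forward; pixel columns grow to the right and rows downward; lengths in m; the calibration is good to about 2 mm. A picture is of the moment at which its call begins. There is no depth.
- arm.sign_off(): hands the job in; it is judged then, once.
The state is a dict: "clock": time; "joints": joint angles; "dq": joint speeds; "joint_efforts": joint torques, N m; "position": TCP position; "ee_rot": TCP orientation; "force": force on the tool from outside, world axes, zero at the start; "ft_torque": the same for the moment, N m; "width": opening from 0.0 (shut) to 1.0 (fully open); "gripper_force": force on a finger pad.
Only numpy, scipy, OpenCV 4.12 (cv2) and the standard library are available. Lean on these libraries where they do the work, as an engineer would, in place of code of your own. Each camera call takes 0.05 s, during which the arm holds its last target. There are 200 camera calls.

## Working session

There is one attempt and no reset: what is moved stays moved. The work goes in short steps, Python scripts to look and compute and a tool call to move; the robot and the scene stay as the last step left them, time stands still between calls to the robot, and variables do not carry over. Pictures are saved under pics/ and viewed, at most 10 in all, crops included, and the job is handed in when it is done.

Besides the shell and the picture viewer there is one more tool, called by a JSON object that holds its "method" and its "body", one argument or row to a line. drive_tool: Moves the arm, as the interface text tells. Its arguments: {"type":"object","properties":{"targets":{"type":"array"},"force":{"type":"number"}},"required":["targets"]}

```bash
mkdir -p pics; cat > h.py <<'E'
import cv2, numpy as np
from cell import arm
def grab(n,f=None):
    d=arm.get_image(n)
    if f: cv2.imwrite('pics/'+f,d['pixels'][:,:,::-1])
    return d
def ray(d,u,v,z):
    R=cv2.Rodrigues(np.array(d['rvec'],float))[0];t=np.array(d['tvec'],float).ravel()
    r=R.T@np.linalg.inv(np.array(d['intrinsics'],float))@[u,v,1];c=-R.T@t
    return c+r*(z-c[2])/r[2]
E
python3 - <<'E'
from h import *
for n in('top','side'):
    d=grab(n,n+'1.png'); R=cv2.Rodrigues(np.array(d['rvec'],float))[0]; print(n,-R.T@np.ravel(d['tvec']),R[2])
print(arm.observe())
E
```

```text
top [ 0.25797381 -0.07543492  1.11444882] [ 0.17561167  0.02145035 -0.9842258 ]
side [ 0.01337115 -0.56739624  0.65021541] [ 0.46932151  0.59324699 -0.65406065]
{'clock': 0.1, 'joints': array([-1.38159142,  0.43515011,  0.02495205,  1.57396867, -0.01156718,
        1.13398207, -0.07509875]), 'dq': array([-2.16008218e-07, -3.99722753e-03,  4.18018872e-04, -2.42624664e-03,
       -1.75147116e-03, -1.05744065e-03,  7.77147355e-04]), 'joint_efforts': array([ 3.06552523e-03, -6.69115663e+01,  9.87911336e-01, -3.15143073e+01,
       -6.05863519e-02,  3.73902312e-02,  5.59284604e-05]), 'position': array([0.17972353, 0.59815007, 0.22603966]), 'ee_rot': array([-4.56787035e-01, -3.10815220e+00,  2.14082965e-03]), 'force': array([ 0.42813266,  0.44130889, -0.7508076 ]), 'ft_torque': array([-0.04065624,  0.02776268, -0.04329337]), 'gripper_force': 0.0, 'width': 1.001435911865708}
```

View pics/top1.png

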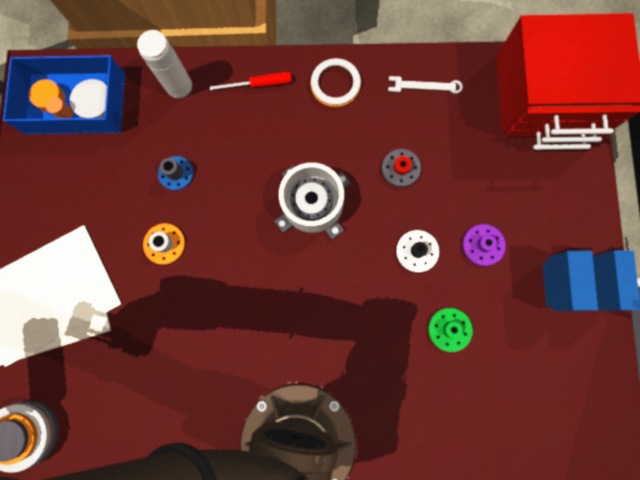

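View pics/side1.png

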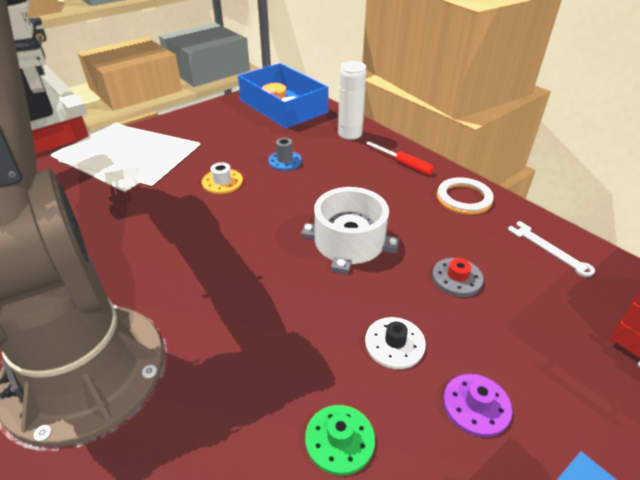

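The top view shows the spacer flange at about (164,243), the bright disc at (418,251) and the nest at (311,197). The side view has them at (222,181), (395,342) and (351,225). The blue, red, green and purple pieces are distractors.

```bash
cat >> h.py <<'E'
def fit(P):
    A=np.c_[2*P,np.ones(len(P))];s=np.linalg.lstsq(A,(P**2).sum(1),rcond=None)[0]
    return s[:2],np.sqrt(s[2]+s[:2]@s[:2])
def hullfit(d,mask,near,z):
    n,l,st,c=cv2.connectedComponentsWithStats(mask.astype(np.uint8))
    i=[k for k in range(1,n) if st[k,4]>60]
    k=min(i,key=lambda k:np.hypot(*(c[k]-near)))
    cs,_=cv2.findContours((l==k).astype(np.uint8),cv2.RETR_EXTERNAL,cv2.CHAIN_APPROX_NONE)
    H=cv2.convexHull(max(cs,key=len))[:,0]
    P=np.array([ray(d,u,v,z)[:2] for u,v in H])
    return fit(P),st[k]
def hsv(d): return [x.astype(int) for x in cv2.split(cv2.cvtColor(d['pixels'],cv2.COLOR_RGB2HSV))]
E
python3 - <<'E'
from h import *
for n,sp,di,ne in(('top',(164,243),(418,251),(311,197)),('side',(222,181),(395,342),(351,225))):
    d=grab(n);h,s,v=hsv(d)
    print(n,'spacer',hullfit(d,(h>10)&(h<28)&(s>130)&(v>120),sp,.008))
    print('disc',hullfit(d,(s<60)&(v>140),di,.010))
    print('nest',hullfit(d,(s<60)&(v>95),ne,.082))
    x,y=ne
    cv2.imwrite(f'pics/n_{n}.png',cv2.resize(d['pixels'][y-50:y+50,x-60:x+60,::-1],None,fx=5,fy=5,interpolation=0))
a=cv2.imread('pics/n_top.png');b=cv2.imread('pics/n_side.png');cv2.imwrite('pics/n.png',cv2.resize(np.hstack([a,b]),(800,333)))
E
```

```text
top spacer ((array([0.44149334, 0.31395694]), np.float64(0.04919522044577364)), array([143, 223,  42,  42, 984], dtype=int32))
disc ((array([ 0.41930694, -0.27516283]), np.float64(0.04897396559377707)), array([ 396,  230,   43,   43, 1210], dtype=int32))
nest ((array([ 0.51886917, -0.03587831]), np.float64(0.09056013947337903)), array([ 275,  163,   71,   75, 3368], dtype=int32))
side spacer ((array([0.44110496, 0.31410057]), np.float64(0.05208376669073013)), array([201, 169,  42,  25, 561], dtype=int32))
disc ((array([ 0.41841528, -0.27555144]), np.float64(0.05088351454901201)), array([ 365,  317,   61,   52, 1982], dtype=int32))
nest ((array([ 0.5056467 , -0.06581301]), np.float64(0.10970307438608694)), array([ 301,  187,   98,   84, 5279], dtype=int32))
```

View pics/n.png

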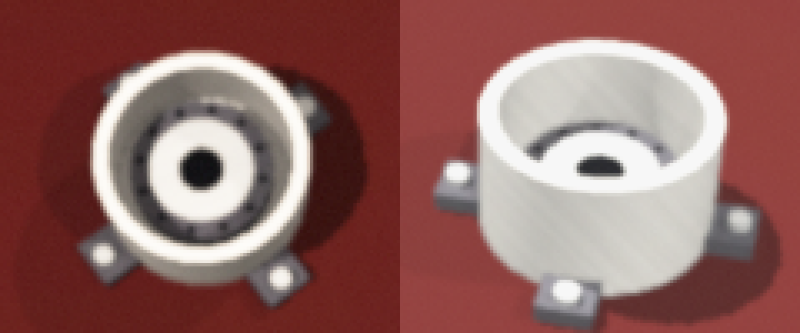

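The crop shows the bright rim ring, brighter than the wall, and the pale drum face with its dark spot inside it. I'll fit the rim with a higher threshold.

```bash
python3 - <<'E'
from h import *
d=grab('top');h,s,v=hsv(d)
for th in(205,220,230,240):
    try: print(th,hullfit(d,(s<70)&(v>th),(311,197),.082), )
    except Exception as e: print(th,e)
    m=((s<70)&(v>th)).astype(np.uint8); n,l,st,c=cv2.connectedComponentsWithStats(m[140:250,250:370]); print([(tuple(st[k]),c[k].round(1)) for k in range(1,n) if st[k,4]>60])
m=((v<60)).astype(np.uint8);n,l,st,c=cv2.connectedComponentsWithStats(m)
k=l[198,311];print('spot',st[k],c[k],ray(d,*c[k],.034))
# upper half rim outer edge only: rows above the centre
m=((s<70)&(v>150)).astype(np.uint8);cs,_=cv2.findContours(m,cv2.RETR_EXTERNAL,cv2.CHAIN_APPROX_NONE)
d2=grab('side');h,s,v=hsv(d2)
for th in(225,235,245):
    m=((s<70)&(v>th)).astype(np.uint8); n,l,st,c=cv2.connectedComponentsWithStats(m[170:280,290:410]); print([(tuple(st[k]),c[k].round(1)) for k in range(1,n) if st[k,4]>60])
    print(hullfit(d2,m>0,(351,215),.082))
E
```

```text
205 ((array([ 0.52884703, -0.03352611]), np.float64(0.03392743628727868)), array([296, 183,  31,  30, 584], dtype=int32))
[((np.int32(29), np.int32(23), np.int32(65), np.int32(63), np.int32(921)), array([60.9, 54.2])), ((np.int32(46), np.int32(43), np.int32(31), np.int32(30), np.int32(584)), array([60.9, 57.5]))]
220 ((array([ 0.52860828, -0.03366422]), np.float64(0.03327824169289552)), array([296, 183,  31,  30, 545], dtype=int32))
[((np.int32(29), np.int32(23), np.int32(65), np.int32(63), np.int32(852)), array([60.9, 54.4])), ((np.int32(46), np.int32(43), np.int32(31), np.int32(30), np.int32(545)), array([60.8, 57.7]))]
230 ((array([ 0.52857544, -0.03362441]), np.float64(0.03265509608674046)), array([297, 184,  29,  29, 504], dtype=int32))
[((np.int32(29), np.int32(23), np.int32(64), np.int32(63), np.int32(772)), array([60.8, 54.1])), ((np.int32(47), np.int32(44), np.int32(29), np.int32(29), np.int32(504)), array([60.9, 57.8]))]
240 ((array([ 0.52797172, -0.03322649]), np.float64(0.03117005974785387)), array([297, 185,  28,  27, 414], dtype=int32))
[((np.int32(29), np.int32(24), np
[... 209 characters left out ...]
6989] [ 0.54180512 -0.03198317  0.034     ]
[((np.int32(25), np.int32(17), np.int32(74), np.int32(46), np.int32(1159)), array([61.5, 42.6]))]
((array([ 0.53871815, -0.03171667]), np.float64(0.07325009353606209)), array([ 315,  187,   74,   46, 1159], dtype=int32))
[((np.int32(25), np.int32(17), np.int32(74), np.int32(46), np.int32(1064)), array([61.3, 42.8]))]
((array([ 0.53876753, -0.0316037 ]), np.float64(0.07284747861219203)), array([ 315,  187,   74,   46, 1064], dtype=int32))
[((np.int32(25), np.int32(18), np.int32(73), np.int32(44), np.int32(879)), array([61.3, 43.1]))]
((array([ 0.53873525, -0.03161051]), np.float64(0.07151337795129856)), array([315, 188,  73,  44, 879], dtype=int32))
```

{"method": "drive_tool", "body": {
  "targets": [
    [0,0,0,6.54,-7.1,0,1],
    [0,0,0,6.54,-7.1,0,1],
    [0,0,0,6.54,-7.1,0,1],
    [0,0,0,6.54,-7.1,0,1],
    [0,0,0,6.54,-7.1,0,1]
  ],
  "force": 30
}}

```text
clock: 0.8
position: [0.3503, 0.4131, 0.2269]
ee_rot: [0.457, 3.108, 0.001]
force: [0.6, 0.7, -0.8]
width: 0.998
gripper_force: 0.0
```

```bash
python3 - <<'E'
from h import *
d=grab('top');print(ray(d,311.25,194.2,.082));print(arm.observe()['position'],arm.observe()['joints'])
E
```

```text
[ 0.5361856  -0.03445118  0.082     ]
[0.35766809 0.40521546 0.22709771] [-1.02941427  0.29598814  0.10191277  1.78558662 -0.02791221  1.06224317
  0.35056776]
```

{"method": "drive_tool", "body": {
  "targets": [
    [0,0,0,2.09,-2.28,0,1],
    [0,0,0,2.09,-2.28,0,1],
    [0,0,0,2.09,-2.28,0,1],
    [0,0,0,2.09,-2.28,-1.25,1],
    [0,0,0,2.09,-2.28,-2.5,1]
  ]
}}

```text
clock: 1.35
position: [0.4347, 0.3237, 0.1271]
ee_rot: [0.46, 3.104, 0.006]
force: [0.0, 0.3, -0.5]
width: 1.003
gripper_force: 0.0
```

```bash
python3 - <<'E'
from h import *
d=grab('side','s2.png');print(arm.observe()['position'])
E
```

```text
[0.42990179 0.32067857 0.11857255]
```

View pics/s2.png

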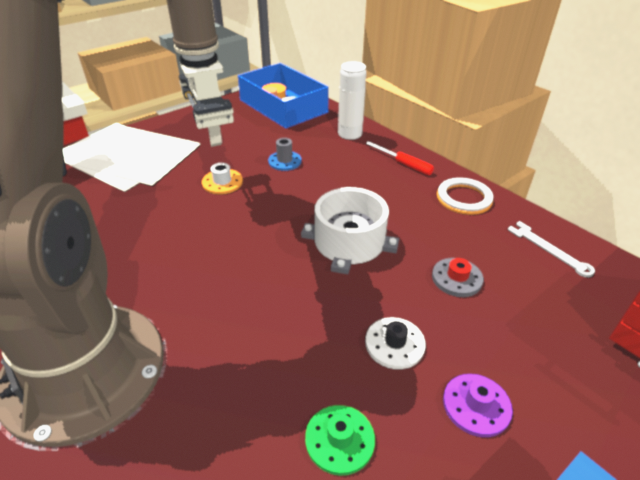

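The gripper at about (213,135) is just above the spacer neck at (221,170), and the path down is clear.

{"method": "drive_tool", "body": {
  "targets": [
    [0,0,0,0.28,-0.17,-0.8,1],
    [0,0,0,0.28,-0.17,-1.4,1],
    [0,0,0,0.28,-0.17,-1.4,1],
    [0,0,0,0.28,-0.17,-1.4,1],
    [0,0,0,0.28,-0.17,-1.4,1]
  ]
}}

```text
clock: 1.9
position: [0.4446, 0.3178, 0.0726]
ee_rot: [0.456, 3.107, 0.003]
force: [0.5, 1.0, 0.6]
width: 1.001
gripper_force: 0.0
```

{"method": "drive_tool", "body": {
  "targets": [
    [0,0,0,-0.08,-0.1,0,1],
    [0,0,0,-0.08,-0.1,-0.6,1],
    [0,0,0,-0.08,-0.1,-1.2,1],
    [0,0,0,-0.08,-0.1,-1.47,1],
    [0,0,0,-0.08,-0.1,-1.47,1]
  ]
}}

```text
clock: 2.4
position: [0.4401, 0.3122, 0.0114]
ee_rot: [-0.456, -3.107, 0.002]
force: [-0.0, -0.5, 0.7]
width: 0.999
gripper_force: 0.0
```

{"method": "drive_tool", "body": {
  "targets": [
    [0,0,0,0,0,0,1],
    [0,0,0,0,0,0,0.3],
    [0,0,0,0,0,0,0.3],
    [0,0,0,0,0,0,0.3],
    [0,0,0,0,0,0,0.3]
  ],
  "force": 30
}}

```text
clock: 2.9
position: [0.4409, 0.3128, 0.0123]
ee_rot: [0.457, 3.108, 0.001]
force: [0.7, 0.1, -0.3]
width: 0.705
gripper_force: 0.0
```

{"method": "drive_tool", "body": {
  "targets": [
    [0,0,0,0,0,0,0.3],
    [0,0,0,0,0,0,0.3],
    [0,0,0,0,0,0,0.3],
    [0,0,0,0,0,0,0.3],
    [0,0,0,0,0,0,0.3]
  ]
}}

```text
clock: 3.4
position: [0.441, 0.313, 0.012]
ee_rot: [0.457, 3.108, 0.001]
force: [0.5, 1.8, 0.1]
width: 0.47
gripper_force: 30.0
```

{"method": "drive_tool", "body": {
  "targets": [
    [0,0,0,0,0,0.6,0.3],
    [0,0,0,0,0,1.5,0.3],
    [0,0,0,0,0,2.4,0.3],
    [0,0,0,0,0,3.2,0.3],
    [0,0,0,0,0,3.2,0.3]
  ]
}}

```text
clock: 3.9
position: [0.4425, 0.3137, 0.1436]
ee_rot: [0.457, 3.104, 0.007]
force: [1.1, 0.6, -3.4]
width: 0.474
gripper_force: 30.0
```

{"method": "drive_tool", "body": {
  "targets": [
    [0,0,0,0.2,-0.7,0,0.3],
    [0,0,0,0.5,-1.7,0,0.3],
    [0,0,0,0.8,-2.8,0,0.3],
    [0,0,0,1.1,-3.9,0,0.3],
    [0,0,0,1.4,-4.9,0,0.3]
  ]
}}

```text
clock: 4.4
position: [0.4958, 0.114, 0.1386]
ee_rot: [-0.457, -3.106, 0.003]
force: [0.4, 0.4, -4.1]
width: 0.472
gripper_force: 30.0
```

{"method": "drive_tool", "body": {
  "targets": [
    [0,0,0,0.3,-1,0,0.3],
    [0,0,0,0.6,-2,0,0.3],
    [0,0,0,0.85,-3,0,0.3],
    [0,0,0,1.0,-3.6,0,0.3],
    [0,0,0,1.0,-3.7,0,0.3]
  ]
}}

```text
clock: 4.9
position: [0.5361, -0.036, 0.1386]
ee_rot: [-0.466, -3.105, 0.004]
force: [0.2, 0.3, -3.8]
width: 0.476
gripper_force: 30.0
```

{"method": "drive_tool", "body": {
  "targets": [
    [0,0,0,0,0,0,0.3],
    [0,0,0,0,0,0,0.3],
    [0,0,0,0,0,0,0.3]
  ]
}}

```text
clock: 5.2
position: [0.5363, -0.0296, 0.1395]
ee_rot: [-0.453, -3.108, -0.001]
force: [-1.4, -0.7, -3.1]
width: 0.473
gripper_force: 30.0
```

```bash
python3 - <<'E'
from h import *
d=grab('side','s3.png');t=grab('top','t3.png');print(arm.observe()['position'],arm.observe()['width'])
z=arm.observe()['position'][2]-.012+.008
for d,q in((t,(311,190)),(d,(351,160))):
    h,s,v=hsv(d)
    print(hullfit(d,(h>10)&(h<28)&(s>130)&(v>100),q,z))
E
```

```text
[ 0.53657437 -0.02995758  0.13979364] 0.47393656477973783
((array([1.02040127, 0.19985791]), np.float64(0.18221598804152692)), array([ 119,    0,  157,   47, 5517], dtype=int32))
((array([ 0.53358402, -0.03113896]), np.float64(0.0496918767355333)), array([325, 174,  52,  29, 755], dtype=int32))
```

View pics/s3.png

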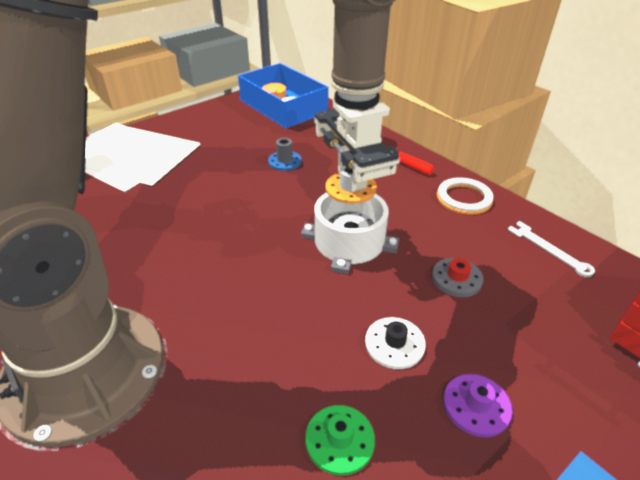

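The side view shows the spacer flange at about (351,187), level and above the nest at (351,215). By the side-view measurement it needs a small +x correction.

{"method": "drive_tool", "body": {
  "targets": [
    [0,0,0,0.1,-0.05,0,0.3],
    [0,0,0,0.1,-0.05,-0.3,0.3],
    [0,0,0,0.1,-0.05,-0.7,0.3],
    [0,0,0,0.1,-0.05,-1.1,0.3],
    [0,0,0,0.1,-0.05,-1.4,0.3]
  ]
}}

```text
clock: 5.8
position: [0.5402, -0.0332, 0.0823]
ee_rot: [-0.456, -3.107, 0.0]
force: [-0.7, 0.0, -3.5]
width: 0.473
gripper_force: 30.0
```

{"method": "drive_tool", "body": {
  "targets": [
    [0,0,0,0,0,-0.2,0.3],
    [0,0,0,0,0,-0.4,0.3],
    [0,0,0,0,0,-0.55,0.3],
    [0,0,0,0,0,-0.7,0.3],
    [0,0,0,0,0,-0.75,0.3]
  ]
}}

```text
clock: 6.3
position: [0.5407, -0.0333, 0.0535]
ee_rot: [-0.457, -3.108, 0.0]
force: [-0.2, -0.1, -3.4]
width: 0.471
gripper_force: 30.0
```

{"method": "drive_tool", "body": {
  "targets": [
    [0,0,0,0,0,0,0.3],
    [0,0,0,0,0,0,0.3]
  ]
}}

```text
clock: 6.5
position: [0.541, -0.0333, 0.0542]
ee_rot: [0.457, 3.108, 0.0]
force: [-1.2, -1.2, -3.9]
width: 0.47
gripper_force: 30.0
```

No contact yet and 8 mm to go, so I'll descend gently.

{"method": "drive_tool", "body": {
  "targets": [
    [0,0,0,-0.03,0,-0.07,0.3],
    [0,0,0,-0.03,0,-0.12,0.3],
    [0,0,0,-0.03,0,-0.17,0.3],
    [0,0,0,-0.03,0,-0.17,0.3]
  ]
}}

```text
clock: 6.9
position: [0.5394, -0.0333, 0.0469]
ee_rot: [-0.457, -3.108, 0.0]
force: [-0.1, 0.9, -3.1]
width: 0.474
gripper_force: 30.0
```

{"method": "drive_tool", "body": {
  "targets": [
    [0,0,0,0,0,-0.02,0.3],
    [0,0,0,0,0,-0.03,0.3],
    [0,0,0,0,0,-0.03,0.3]
  ]
}}

```text
clock: 7.2
position: [0.5396, -0.0333, 0.046]
ee_rot: [0.457, 3.108, 0.0]
force: [0.6, 0.5, -2.5]
width: 0.47
gripper_force: 30.0
```

{"method": "drive_tool", "body": {
  "targets": [
    [0,0,0,0,0,-0.03,0.3],
    [0,0,0,0,0,-0.04,0.3],
    [0,0,0,0,0,-0.04,0.3]
  ]
}}

```text
clock: 7.5
position: [0.5397, -0.0333, 0.0459]
ee_rot: [0.457, 3.108, 0.001]
force: [-7.2, 0.9, 20.3]
width: 0.473
gripper_force: 30.0
```

Contact. I'll open partially, because the fingers would hit the bore if fully open.

{"method": "drive_tool", "body": {
  "targets": [
    [0,0,0,0,0,0.02,0.65],
    [0,0,0,0,0,0.02,0.65],
    [0,0,0,0,0,0.02,0.65],
    [0,0,0,0,0,0.02,0.65],
    [0,0,0,0,0,0.02,0.65]
  ]
}}

```text
clock: 8.0
position: [0.5396, -0.0333, 0.045]
ee_rot: [-0.457, -3.108, 0.0]
force: [-0.9, 0.3, -1.2]
width: 0.649
gripper_force: 0.0
```

{"method": "drive_tool", "body": {
  "targets": [
    [0,0,0,0,0,0,0.65],
    [0,0,0,0,0,0.3,0.65],
    [0,0,0,0,0,0.9,0.65],
    [0,0,0,0,0,2,0.65],
    [0,0,0,0,0,3.1,0.65]
  ]
}}

```text
clock: 8.5
position: [0.539, -0.0334, 0.1709]
ee_rot: [-0.457, -3.107, 0.001]
force: [1.3, 0.8, -0.1]
width: 0.647
gripper_force: 0.0
```

{"method": "drive_tool", "body": {
  "targets": [
    [0,0,0,-0.5,-1,0,1],
    [0,0,0,-1,-2,0,1],
    [0,0,0,-1.5,-3,0,1],
    [0,0,0,-2,-4,0,1],
    [0,0,0,-2.5,-5,0,1]
  ]
}}

```text
clock: 9.0
position: [0.4387, -0.2348, 0.1702]
ee_rot: [0.456, 3.107, 0.0]
force: [1.4, -0.5, -0.5]
width: 0.99
gripper_force: 0.0
```

{"method": "drive_tool", "body": {
  "targets": [
    [0,0,0,-0.4,-0.8,0,1],
    [0,0,0,-0.5,-1.05,0,1],
    [0,0,0,-0.5,-1.05,0,1],
    [0,0,0,-0.5,-1.05,0,1]
  ]
}}

```text
clock: 9.4
position: [0.4204, -0.2742, 0.1694]
ee_rot: [0.455, 3.108, 0.001]
force: [0.2, -0.3, 0.5]
width: 1.004
gripper_force: 0.0
```

```bash
python3 - <<'E'
from h import *
d=grab('side','s4.png');t=grab('top','t4.png');o=arm.observe();print(o['position'],o['joints'])
h,s,v=hsv(d);print(hullfit(d,(s<70)&(v>225),(351,215),.082))
a=cv2.imread('pics/s4.png');b=cv2.imread('pics/t4.png')[100:300,200:460]
cv2.imwrite('pics/v4.png',np.vstack([cv2.resize(a[150:400,230:550],(512,400)),cv2.resize(b,(512,200))]) if 0 else np.hstack([cv2.resize(a[150:410,270:540],(400,385)),cv2.resize(b,(400,385))]))
E
```

```text
[ 0.42060034 -0.27356519  0.1692085 ] [ 0.2074008   0.30003012  0.33252293  1.96359778 -0.12474745  0.89744697
  1.88574162]
((array([ 0.53560442, -0.03740647]), np.float64(0.021880132644157557)), array([341, 204,  23,  14, 148], dtype=int32))
```

View pics/v4.png

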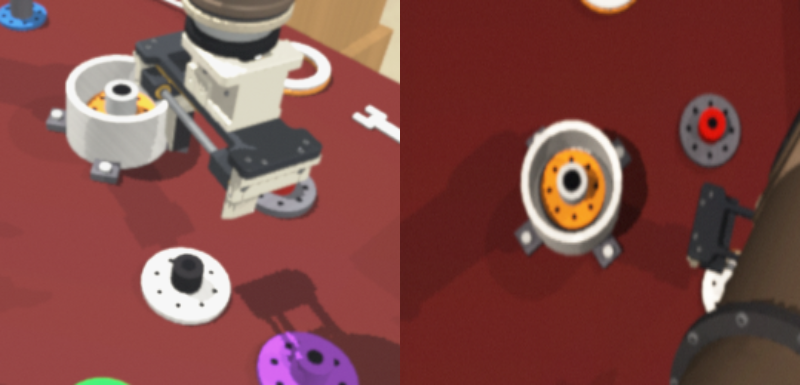

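The crops show the spacer lying flat and centred in the nest (neck hole at about (312,193) in the top view, rim centre at (311,194)). The gripper is above the disc and clear of its neighbours.

{"method": "drive_tool", "body": {
  "targets": [
    [0,0,0,-0.04,-0.05,-0.8,1],
    [0,0,0,-0.04,-0.05,-1.8,1],
    [0,0,0,-0.04,-0.05,-2.5,1],
    [0,0,0,-0.04,-0.05,-2.9,1],
    [0,0,0,-0.04,-0.05,-2.9,1]
  ]
}}

```text
clock: 10.0
position: [0.4174, -0.2751, 0.0512]
ee_rot: [-0.453, -3.105, -0.003]
force: [0.2, 0.4, 0.0]
width: 1.0
gripper_force: 0.0
```

{"method": "drive_tool", "body": {
  "targets": [
    [0,0,0,0,0,-0.4,1],
    [0,0,0,0,0,-0.7,1],
    [0,0,0,0,0,-0.9,1],
    [0,0,0,0,0,-0.95,1],
    [0,0,0,0,0,-0.95,1]
  ]
}}

```text
clock: 10.5
position: [0.4181, -0.2772, 0.0152]
ee_rot: [-0.457, -3.108, -0.0]
force: [0.4, 0.9, -0.3]
width: 0.999
gripper_force: 0.0
```

{"method": "drive_tool", "body": {
  "targets": [
    [0,0,0,0,0,0,0.6],
    [0,0,0,0,0,0,0.6],
    [0,0,0,0,0,0,0.6]
  ]
}}

```text
clock: 10.8
position: [0.4182, -0.2774, 0.0155]
ee_rot: [0.457, 3.107, -0.0]
force: [0.1, -0.0, -0.0]
width: 0.79
gripper_force: 0.0
```

{"method": "drive_tool", "body": {
  "targets": [
    [0,0,0,0.02,0.05,-0.05,0.6],
    [0,0,0,0.02,0.05,-0.05,0.6],
    [0,0,0,0.02,0.05,-0.05,0.2],
    [0,0,0,0.02,0.05,-0.05,0.2],
    [0,0,0,0.02,0.05,-0.05,0.2]
  ]
}}

```text
clock: 11.3
position: [0.4188, -0.2752, 0.0131]
ee_rot: [-0.457, -3.108, -0.0]
force: [0.0, 0.6, 0.7]
width: 0.388
gripper_force: 8.5
```

{"method": "drive_tool", "body": {
  "targets": [
    [0,0,0,0,0,0,0.2],
    [0,0,0,0,0,0,0.2],
    [0,0,0,0,0,0,0.2],
    [0,0,0,0,0,0,0.2]
  ]
}}

```text
clock: 11.7
position: [0.4188, -0.2752, 0.0131]
ee_rot: [-0.457, -3.108, -0.0]
force: [0.4, 1.2, -0.2]
width: 0.388
gripper_force: 30.0
```

{"method": "drive_tool", "body": {
  "targets": [
    [0,0,0,0,0,0.6,0.2],
    [0,0,0,0,0,1.5,0.2],
    [0,0,0,0,0,2.5,0.2],
    [0,0,0,0,0,3.3,0.2],
    [0,0,0,0,0,3.7,0.2]
  ]
}}

```text
clock: 12.2
position: [0.4193, -0.2759, 0.1636]
ee_rot: [0.457, 3.106, -0.001]
force: [0.5, 0.3, -4.0]
width: 0.385
gripper_force: 30.0
```

{"method": "drive_tool", "body": {
  "targets": [
    [0,0,0,0.3,0.6,0,0.2],
    [0,0,0,0.8,1.6,0,0.2],
    [0,0,0,1.3,2.6,0,0.2],
    [0,0,0,1.75,3.5,0,0.2],
    [0,0,0,2.2,4.4,0,0.2]
  ]
}}

```text
clock: 12.7
position: [0.5067, -0.0977, 0.1607]
ee_rot: [-0.457, -3.107, 0.0]
force: [0.1, -0.1, -4.6]
width: 0.387
gripper_force: 30.0
```

{"method": "drive_tool", "body": {
  "targets": [
    [0,0,0,0.4,0.8,0,0.2],
    [0,0,0,0.7,1.4,0,0.2],
    [0,0,0,0.8,1.63,0,0.2],
    [0,0,0,0.8,1.63,0,0.2],
    [0,0,0,0.8,1.63,0,0.2]
  ]
}}

```text
clock: 13.2
position: [0.5379, -0.0355, 0.1608]
ee_rot: [-0.458, -3.107, 0.002]
force: [-0.6, -0.8, -3.8]
width: 0.386
gripper_force: 30.0
```

```bash
python3 - <<'E'
from h import *
d=grab('side','s5.png');o=arm.observe();print(o['position'],o['width'])
h,s,v=hsv(d);print(hullfit(d,(s<60)&(v>140),(351,175),o['position'][2]-.0131+.01))
E
```

```text
[ 0.53794223 -0.03590017  0.16093767] 0.38808400004311433
((array([ 0.50698538, -0.07874513]), np.float64(0.1712470650599994)), array([ 301,  143,  103,  127, 6266], dtype=int32))
```

View pics/s5.png

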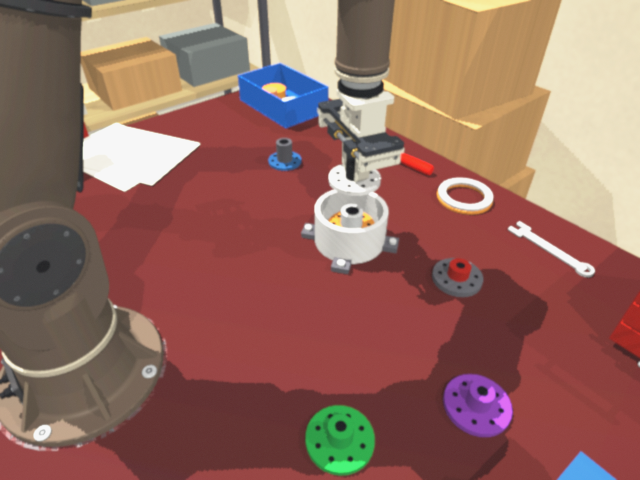

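The disc is level at about (354,178), directly above the nest at (351,212). I'll centre it and lower.

{"method": "drive_tool", "body": {
  "targets": [
    [0,0,0,0.02,0.06,-0.3,0.2],
    [0,0,0,0.02,0.06,-0.8,0.2],
    [0,0,0,0.02,0.06,-1.2,0.2],
    [0,0,0,0.02,0.06,-1.5,0.2],
    [0,0,0,0.02,0.06,-1.6,0.2]
  ]
}}

```text
clock: 13.75
position: [0.5385, -0.0323, 0.0955]
ee_rot: [-0.458, -3.106, 0.001]
force: [0.3, 0.6, -3.3]
width: 0.382
gripper_force: 30.0
```

{"method": "drive_tool", "body": {
  "targets": [
    [0,0,0,0,0,-0.05,0.2],
    [0,0,0,0,0,-0.1,0.2],
    [0,0,0,0,0,-0.1,0.2]
  ]
}}

```text
clock: 14.05
position: [0.5399, -0.0318, 0.0934]
ee_rot: [0.457, 3.107, 0.0]
force: [-0.2, 0.3, -3.8]
width: 0.389
gripper_force: 30.0
```

{"method": "drive_tool", "body": {
  "targets": [
    [0,0,0,-0.02,-0.03,-0.04,0.2],
    [0,0,0,-0.02,-0.03,-0.08,0.2],
    [0,0,0,-0.02,-0.03,-0.08,0.2],
    [0,0,0,-0.02,-0.03,-0.08,0.2]
  ]
}}

```text
clock: 14.45
position: [0.5388, -0.0329, 0.09]
ee_rot: [0.457, 3.108, 0.0]
force: [-0.9, 0.1, -3.7]
width: 0.386
gripper_force: 30.0
```

{"method": "drive_tool", "body": {
  "targets": [
    [0,0,0,0,0,-0.02,0.2],
    [0,0,0,0,0,-0.03,0.2],
    [0,0,0,0,0,-0.03,0.2]
  ]
}}

```text
clock: 14.75
position: [0.539, -0.0329, 0.0891]
ee_rot: [0.457, 3.108, 0.0]
force: [-1.6, -0.4, 2.9]
width: 0.381
gripper_force: 30.0
```

Contact again (force rose by about 6 N). Releasing.

{"method": "drive_tool", "body": {
  "targets": [
    [0,0,0,0,0,0,0.65],
    [0,0,0,0,0,0,0.65],
    [0,0,0,0,0,0,0.65],
    [0,0,0,0,0,0,0.65],
    [0,0,0,0,0,0,0.65]
  ]
}}

```text
clock: 15.25
position: [0.5389, -0.0329, 0.0887]
ee_rot: [0.457, 3.108, 0.0]
force: [0.9, -0.1, 1.3]
width: 0.649
gripper_force: 0.0
```

{"method": "drive_tool", "body": {
  "targets": [
    [0,0,0,0,0,0.3,0.65],
    [0,0,0,0,0,0.9,0.65],
    [0,0,0,0,0,1.9,0.65],
    [0,0,0,0,0,2.9,0.65],
    [0,0,0,0,0,3.2,0.65]
  ]
}}

```text
clock: 15.75
position: [0.5408, -0.0332, 0.2218]
ee_rot: [0.457, 3.102, 0.002]
force: [-0.0, 0.0, -0.3]
width: 0.652
gripper_force: 0.0
```

{"method": "drive_tool", "body": {
  "targets": [
    [0,0,0,-1,1,0,0.65],
    [0,0,0,-2,2,0,0.65],
    [0,0,0,-2.5,2.8,0,0.65],
    [0,0,0,-2.5,3.5,0,0.65],
    [0,0,0,-2.5,3.5,0,0.65]
  ]
}}

```text
clock: 16.25
position: [0.4378, 0.1113, 0.2174]
ee_rot: [0.447, 3.109, 0.003]
force: [0.3, -1.0, -0.4]
width: 0.651
gripper_force: 0.0
```

```bash
python3 - <<'E'
from h import *
a=grab('side')['pixels'][165:275,290:410,::-1];b=grab('top')['pixels'][140:250,250:370,::-1];print(arm.observe()['position'])
cv2.imwrite('pics/v6.png',cv2.resize(np.hstack([a,b]),(800,366)))
E
```

```text
[0.43880142 0.10735429 0.21709746]
```

View pics/v6.png

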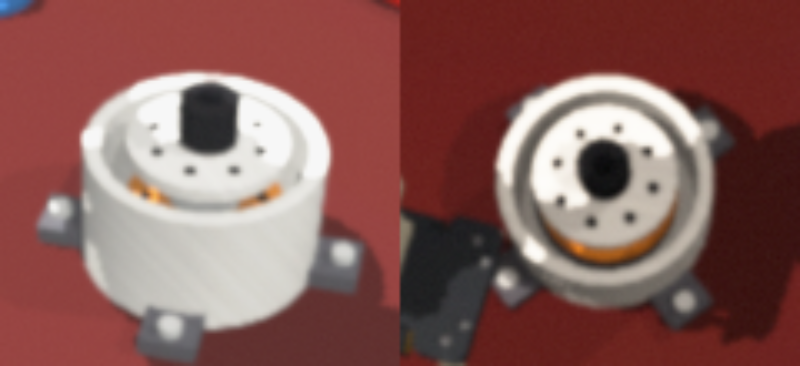

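Both crops show the disc flat, hub up at about (353,195) in the side view and (311,190) in the top view. It is concentric with the rim, above the orange flange, and the gripper is clear.

{"method": "drive_tool", "body": {
  "targets": [
    [0,0,0,0,0,0,0.65],
    [0,0,0,0,0,0,0.65]
  ]
}}

```text
clock: 16.55
position: [0.4391, 0.1059, 0.2167]
ee_rot: [-0.46, -3.108, 0.001]
force: [-0.6, -0.5, 0.2]
width: 0.652
gripper_force: 0.0
```

```bash
python3 -c "
from cell import arm
print(arm.sign_off())"
```

```text
the job is handed in; nothing more can be done
None
```

The spacer and then the disc were set down flat and centred in the nest, as the last pictures show, and the job was handed in at about 16.6 s; sign-off returned no verdict.

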